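# Reset the yellow height stop and lock it again

### The arm

A 7-joint arm with a two-finger parallel gripper is mounted at the origin on the work surface. World frame = base frame: x ahead of the robot, y to its left, z up, the work surface at z = 0. Lengths are in m, angles in rad, forces in N, time in s.
With the tool pointing down it reaches from about 0.425 to 0.95 m from the base axis. Payload 4.7 kg.
Tool frame: the origin (TCP) lies midway between the tips of the shut fingers; the grasp point (between the pads) lies env.pinch_z behind it (env.pinch_z is the distance from the TCP to the grasp point, in m); z points along the fingers, y is the line along which they close (so a half turn about z gives the same grasp; the last joint's range is limited). The gripper opens to 85 mm and grips with 20 to 120 N. Pads are 22 mm wide; open, the fingers measure 114 mm over their backs; the gripper's body (76 mm by 85 mm) begins 54 mm behind the grasp point. The pads swing forward as they close: fully open they stand 13 mm farther back than shut.
Start: joints at [1.127, 0.469, -0.049, 1.532, 0.024, 1.141, -0.082], TCP at [0.272, -0.618, 0.231] pointing down, gripper open.
Joint ranges: [-2.59, 2.59], [-0.33, 1.99], [-1.39, 1.29], [0.1, 2.45], [-1.04, 4.18], [0.21, 1.99], [-2.66, 2.66]. Speed limits (rad/s): [2.57, 2.57, 3.14, 3.14, 3.14, 3.14, 3.14].

### API

Orientations are given as a 3x3 rotation matrix whose columns are the frame's x, y, z axes.
In Python, from bench import env gives the robot as it stands. The module is installed in compiled form; this text tells all that it offers.
- The arm moves only by the tool drive_tool, never from a script. Its argument "series" is a list of rows, each a list of 7 numbers: the shift along the tool's x, y, z normalised to -1 to 1, where 1 is 200 mm, then the turn, a rotation vector about the tool's x, y, z normalised to -1 to 1, where 1 is 360 degrees, then the opening, from -1 (shut) to 1 (fully open). A call has 1 to 5 rows; each row is the pose to reach, as a shift and turn from the pose commanded when the call began, along the tool's axes at that moment, turning the shorter way round; what a row does not reach only later rows make up. A row lasts 1/10 s, in which the tool goes at most 50 mm and 8.59 degrees, less where a joint would pass 70% of its speed; a pose out of reach is approached as far as the arm can. A call with a number of a shift or a turn outside -1 to 1 is refused whole. A call with a gripper value outside its range is refused whole. The fingers move at their own pace and stop on an object; the grip force is fixed at half the most. Time passes only in rows, so rows that repeat a pose let the fingers close. It gives the time, the measured TCP pose, the force, the opening and the grip force at its end, in the units of the state.
- env.observe(): the state, without advancing time (a new reading comes with each control period).
- env.capture(name): name is "scene" or "top"; returns (picture, depth): 384x512x3 uint8, blue, green, red; 384x512 float32, m along the optical axis (not along the pixel's ray), 0 where there is no reading.
- env.get_calibration(name): a dict with "fovy" (degrees; the focal length in pixels is half the picture's height over the tangent of half this angle, whatever the lens; pixels are square), "cx", "cy" (the principal point, pixels), "k1" (the pictures are not rectified: a ray, as slopes to the right and down, at radius r is drawn at 1 + k1 r^2 times it, then the intrinsics apply), "extrinsics" (4x4, takes a point from world to camera coordinates). Camera axes: x right, y down, z forward; pixel columns grow to the right and rows downward; lengths in m; the calibration is good to about 2 mm. A picture is of the moment at which its call begins. get_calibration takes no time and is no camera call.
- env.close_job(): hands the job in; it is judged then, once.
Trained networks look in the newest picture that a camera, given by its name, has taken for a name from the list of things; names that differ only in an ending like _2 or _b are one class to them, and where a whole thing is asked for, a point or a joint stands for the part that bears it (a point fixed in the world has none). Each returns a list of dicts, best first, with "conf" (0 to 1); they miss things now and then, are a little off and sometimes report something else, mostly with a low value. They report only what shows in the picture. A call takes as long as a camera call. They do not tell look-alikes from the thing itself.
- env.spot_in(thing, camera): "centre" ([column, row] in pixels, amid what is visible of it).
- env.spot_point(thing, camera): "centre" ([column, row] in pixels: a listed point, or the origin of a listed thing).
The state is a dict: "time_s": time; "joints": joint angles; "qd": joint speeds; "joint_torque": joint torques, N m; "position": TCP position; "orientation": TCP orientation; "wrist_force": force on the tool from outside, world axes, zero at the start; "torque": the same for the moment, N m; "gripper_width": finger opening in m; "grip_force": force on a finger pad.
Only numpy, scipy, OpenCV 4.12 (cv2) and the standard library are available. Lean on these libraries where they do the work, as an engineer would, in place of code of your own. Each camera call takes 0.05 s, during which the arm holds its last target. There are 200 camera calls.

### The job

On the yellow height stop, swing the jam nut's black-handled lever anticlockwise (seen from above) as far as it goes, turn the T-head screw until its white pointer is in line with the red line on the bracket, then swing the lever clockwise right back to tight without losing the setting. Leave the blue stop, the offcut, the tape measure and the glue bottle alone.

Things in the scene. Friction and masses are not known exactly. Their poses are not given: they have to be found in the camera images.
- yellow_stop: Yellow cast C-shaped bracket fixed to the bench: base plate 165 x 100 x 12 mm, reaching x = -65 to +100 mm; overhanging arm 50 mm wide, its top at 72 mm. Origin on the bench, under the vertical axis shared by screw and jam nut. x points from that axis along the red line (6 mm wide, on the arm, 36 to 88 mm from the axis); z up.
- yellow_screw (a joint): Angle (rad) of the adjuster screw's white pointer, anticlockwise from above from the stop's x axis; 0 = on the red line. Starts 0.6 to 1.25, so turn clockwise. Travel -1.0 to 1.6, on the spot, stays where left, 0.12 N m. Head: upright dark bar 50 mm long along the pointer, 12 mm thick, heights 102 to 128 mm, centred on the axis; pinch across the 12 mm.
- yellow_pointer (a point): Middle of the white pointer on the yellow stop's screw head, 30 mm from the axis, height 117 mm; axes as the screw head, x outwards along the pointer.
- yellow_nut (a joint): Turn of the jam nut (rad): 0 tight (clockwise end stop), 1.0 fully loose (anticlockwise end stop). Its lever points 2.618 + value (150 degrees + value) anticlockwise from the stop's x axis. Starts 0 to 0.06. Stays where left; needs 0.15 N m (2 N at the handle). It does not drag the screw.
- yellow_grip (a point): Centre of the upright round black handle on the end of the yellow stop's jam nut lever: 16 mm diameter, heights 58 to 94 mm (centre 76), 75 mm from the screw axis, over the base plate (top 12 mm). x points outwards along the lever, a steel bar 9 mm wide at heights 76 to 84 mm.
- blue_pointer (a point): White pointer on the screw head of the blue stop, a twin of the yellow one in blue paint. Leave alone.
- blue_grip (a point): Black lever handle of the blue stop's jam nut, same sizes as the yellow one's. Leave alone.
- offcut: Loose pine offcut 120 x 35 x 18 mm (long along its x), origin under its centre. Leave alone.
- tape: Loose orange tape measure 65 x 30 x 60 mm high, origin under its centre. Leave alone.
- glue: Loose yellow glue bottle, 56 mm diameter, 150 mm tall, origin under its centre. Leave alone.
Things that resemble listed ones, but are neither listed nor needed, are in the scene too. Several things have the shape of the yellow_stop; the one meant has the colours described above.

How it is judged:
On the way, in this order (a step that is already met when the one before it is completed fails the run):
1. the yellow stop's jam nut is loosened (over 0.6 rad) while its screw has not been turned yet (pointer within 7 mm of its start) (value of joint yellow_nut above 0.6 rad and distance of yellow_pointer from where it was at the start of the episode below 0.007 m), for 0.2 s.
2. with the nut still loose, the screw's pointer is brought in line with the red line (within 0.2 rad) (value of joint yellow_nut above 0.6 rad and value of joint yellow_screw between -0.2 and 0.2 rad), for 0.2 s.
At the end, for the whole second after the job is handed in: The yellow stop's jam nut is tight again (within 0.17 rad, 10 degrees, of its tight end), its screw's white pointer is in line with the red line within 0.2 rad (11 degrees), and both are at rest (value of joint yellow_nut below 0.17 rad and value of joint yellow_screw between -0.2 and 0.2 rad and velocity of joint yellow_nut between -0.1 and 0.1 rad/s and velocity of joint yellow_screw between -0.1 and 0.1 rad/s); the robot touches nothing.
It fails at once if the blue stop's screw or jam nut is turned (its pointer or handle moves over 8 mm) (distance of any of blue_pointer, blue_grip from where it was at the start of the episode above 0.008 m).
It fails at once if the offcut, tape measure or glue bottle is moved over 25 mm or tipped over (distance of any of offcut, tape, glue from where it was at the start of the episode above 0.025 m or angle between any of offcut, tape, glue's own z axis and vertical above 0.5 rad).
It also fails if it takes over 64 s, if anything falls off the work surface, if the arm or the gripper's body presses on something with over 40 N, if the wrist force passes 120 N, or if a joint passes its speed limit or range.

## Working session

There is one attempt and no reset: what is moved stays moved. The work goes in short steps, Python scripts to look and compute and a tool call to move; the robot and the scene stay as the last step left them, time stands still between calls to the robot, and variables do not carry over. Pictures are saved under pics/ and viewed, at most 10 in all, crops included, and the job is handed in when it is done.

Besides the shell and the picture viewer there is one more tool, called after "Emit:" as name(argument=value, ...) on one line, values as JSON. drive_tool: Moves the arm, as the interface text tells. Scaled input: -1 to 1 covers 200 mm each way for a shift and 360 degrees each way for a turn. Its arguments: {"type":"object","properties":{"series":{"type":"array"}},"required":["series"]}

```bash
mkdir -p pics; cat >h.py <<'E'
import numpy as np, cv2
from bench import env
def cal(n):
    c=env.get_calibration(n); f=192/np.tan(np.radians(c["fovy"])/2); return c,f,np.array(c["extrinsics"])
def ray(n,px):
    c,f,E=cal(n); d=np.array([(px[0]-c["cx"])/f,(px[1]-c["cy"])/f]); u=d.copy()
    for _ in range(20): u=d/(1+c["k1"]*(u@u))
    R,t=E[:3,:3],E[:3,3]; return -R.T@t, R.T@np.array([u[0],u[1],1])
def at_z(n,px,z):
    o,d=ray(n,px); return o+d*(z-o[2])/d[2]
def at_d(n,px,dep):
    o,d=ray(n,px); return o+d*dep
def proj(n,P):
    c,f,E=cal(n); p=E[:3,:3]@np.array(P)+E[:3,3]; u=p[:2]/p[2]; u=u*(1+c["k1"]*(u@u)); return u*f+[c["cx"],c["cy"]]
E
python3 - <<'E'
from h import *
ims=[]
for n in ("scene","top"):
    p,d=env.capture(n); cv2.imwrite(f"pics/{n}0.png",p); np.save(f"{n}0.npy",d)
    for t in ("yellow_stop","yellow_pointer","yellow_grip","yellow_screw"):
        for r in env.spot_point(t,n) if t!="yellow_screw" else []: print(n,t,np.round(r["centre"]),round(r["conf"],2))
    print({k:v for k,v in env.get_calibration(n).items() if k!="extrinsics"}, ray(n,(256,192)))
print(env.pinch_z,env.observe())
E
```

```text
scene yellow_stop [149. 179.] 0.85
scene yellow_stop [219. 180.] 0.69
scene yellow_stop [188. 233.] 0.65
scene yellow_pointer [190. 215.] 0.66
scene yellow_pointer [140. 154.] 0.63
scene yellow_pointer [221. 153.] 0.5
scene yellow_pointer [302. 228.] 0.17
scene yellow_grip [201. 199.] 0.67
scene yellow_grip [169. 152.] 0.67
scene yellow_grip [228. 142.] 0.57
{'fovy': 43.97713541685901, 'cx': 256.13157576459747, 'cy': 191.2665580510701, 'k1': -0.06654960783482695} (array([1.33553541, 0.19972192, 1.07881955]), array([-0.65177012, -0.15150207, -0.74313208]))
top yellow_stop [364. 218.] 0.89
top yellow_stop [300. 162.] 0.79
top yellow_stop [299. 148.] 0.62
top yellow_stop [295. 237.] 0.58
top yellow_pointer [292. 230.] 0.61
top yellow_pointer [372. 211.] 0.51
top yellow_pointer [300. 150.] 0.5
top yellow_grip [291. 266.] 0.68
top yellow_grip [297. 179.] 0.52
top yellow_grip [358. 240.] 0.43
{'fovy': 47.194055245748004, 'cx': 253.7726818216314, 'cy': 191.97823432649292, 'k1': 0.0005232119416332023} (array([ 0.40469675, -0.02785537,  1.41117961]), array([ 0.06573787,  0.00736871, -0.99782259]))
0.0187 {'time_s': 0.4, 'joints': array([ 1.12710985,  0.46874268, -0.04857725,  1.53266113,  0.02408995,
        1.1409934 , -0.08230985]), 'qd': array([-0.00145143, -0.00227739, -0.00040448, -0.00100361,  0.0008489 ,
        0.00035968, -0.00020923]), 'joint_torque': array([-7.86604710e-05, -5.09540462e+01, -4.64364281e-02, -2.37633777e+01,
        1.07384290e-02,  2.71691621e-03,  8.91969698e-07]), 'position': array([ 0.2720245 , -0.61769266,  0.23117016]), 'orientation': array([[ 9.15210790e-01,  4.02975441e-01, -6.70884191e-05],
       [ 4.02975446e-01, -9.15210765e-01,  2.12309074e-04],
       [ 2.41552993e-05, -2.21342541e-04, -9.99999975e-01]]), 'wrist_force': array([-0.42141968, -0.73253877, -0.38464174]), 'torque': array([ 0.02874705,  0.02950734, -0.01945992]), 'grip_force': 0.0, 'gripper_width': 0.08550912001904631}
```

View pics/top0.png

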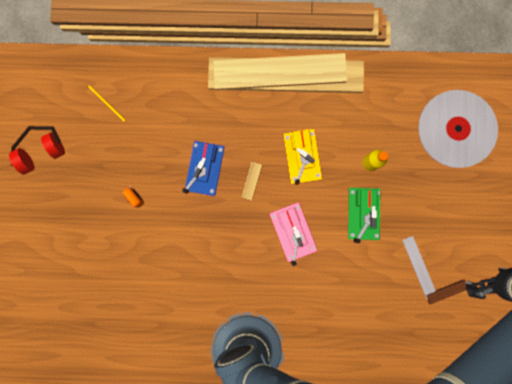

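View pics/scene0.png

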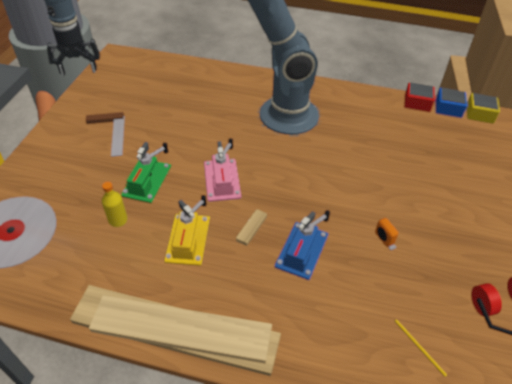

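Candidates in the top picture are yellow (303,157), pink (293,233), green (364,214) and blue (204,168). In the scene picture, yellow is at about (188,235). Only the one at (303,157) has yellow paint. I'll confirm that in a crop.

```bash
python3 - <<'E'
from h import *
a=cv2.imread("pics/top0.png")[120:195,270:340]; b=cv2.imread("pics/scene0.png")[185:275,150:225]
a=cv2.resize(a,(390,418),interpolation=cv2.INTER_CUBIC);b=cv2.resize(b,(348,418),interpolation=cv2.INTER_CUBIC)
cv2.imwrite("pics/crop.png",np.hstack([a,b]))
# base plate orientation: yellow mask in top
im=cv2.imread("pics/top0.png"); hsv=cv2.cvtColor(im,cv2.COLOR_BGR2HSV)
m=np.zeros(hsv.shape[:2],np.uint8); m[120:195,270:340]=cv2.inRange(hsv,(20,170,120),(35,255,255))[120:195,270:340]
r=cv2.inRange(hsv,(0,150,120),(7,255,255))|cv2.inRange(hsv,(172,150,120),(180,255,255))
ys,xs=np.nonzero(m); q=cv2.boxPoints(cv2.minAreaRect(np.c_[xs,ys].astype(np.float32)))
W=np.array([at_z("top",p,.012) for p in q]); print(q,W,W.mean(0))
mr=np.zeros_like(m); mr[125:190,275:330]=r[125:190,275:330]; ys,xs=np.nonzero(mr)
R=np.array([at_z("top",p,.072) for p in zip(xs,ys)]); print(len(R),R.mean(0)); print(np.c_[xs,ys].tolist())
E
```

```text
[[282.51422  132.78804 ]
 [313.70288  127.757614]
 [321.95337  178.91075 ]
 [290.7647   183.94118 ]] [[ 0.68987596 -0.09784609  0.012     ]
 [ 0.70864308 -0.19771879  0.012     ]
 [ 0.54409448 -0.22685306  0.012     ]
 [ 0.52547279 -0.12776876  0.012     ]] [ 0.61702158 -0.16254668  0.012     ]
0 nan
[]<stdin>:12: RuntimeWarning: Mean of empty slice.
  ret = ret.dtype.type(ret / rcount)
```

View pics/crop.png

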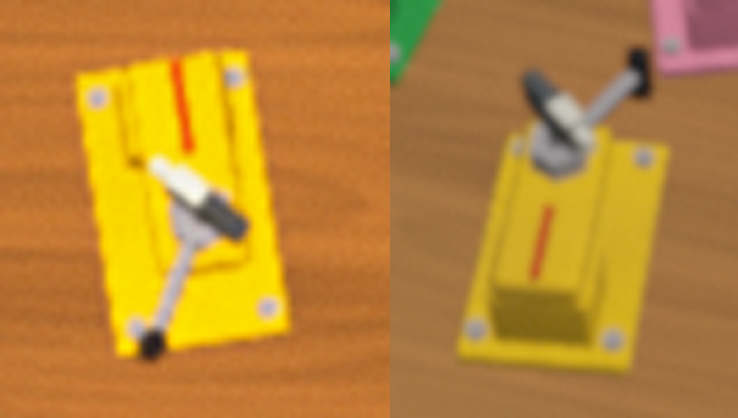

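The yellow stop is confirmed: the yellow bracket with the red line at crop (182,105), the black handle at (150,343), and the white pointer left of the line at (178,182). Next I'll refine the axis position.

```bash
cat >>h.py <<'E'
def rz(a): return np.array([[np.cos(a),-np.sin(a)],[np.sin(a),np.cos(a)]])
def draw(im,n,off,s,o,yaw,sc,nut):
    def P(x,y,z,a=0):
        q=o+rz(yaw+a)@[x,y]; return tuple(np.round((proj(n,[*q,z])-off+.5)*s).astype(int).tolist())
    def poly(pts,z,a,c): cv2.polylines(im,[np.array([P(x,y,z,a) for x,y in pts])],True,c,1)
    poly([(-.065,-.05),(.1,-.05),(.1,.05),(-.065,.05)],.012,0,(255,0,0))
    poly([(.036,-.003),(.088,-.003),(.088,.003),(.036,.003)],.072,0,(255,255,0))
    poly([(-.025,-.006),(.025,-.006),(.025,.006),(-.025,.006)],.128,sc,(0,255,0))
    cv2.circle(im,P(.03,0,.117,sc),3,(0,0,255),-1)
    for z in(.058,.094): cv2.circle(im,P(.075,0,z,2.618+nut),3,(255,0,255),-1)
E
cat >ov.py <<'E'
from h import *
import sys
def ov(tag,out,o,yaw,sc,nut):
    c=[]
    for n,(x0,y0,x1,y1) in (("top",(270,120,340,195)),("scene",(150,185,225,275))):
        s=418/(y1-y0); a=cv2.resize(cv2.imread(f"pics/{n}{tag}.png")[y0:y1,x0:x1],None,fx=s,fy=s,interpolation=cv2.INTER_CUBIC)
        draw(a,n,np.array([x0,y0]),s,np.array(o),yaw,sc,nut); c.append(a[:418])
    cv2.imwrite(out,np.hstack(c))
E
python3 - <<'E'
from h import *; from ov import ov
o=np.array([.5998,-.1656]);yaw=.179
g=at_z("top",(296.9-.5,181.6-.5),.09)[:2]; v=g-o; print("grip",g,np.linalg.norm(v),np.arctan2(v[1],v[0])-yaw-2.618)
p=at_z("top",(301.5,152.2),.12)[:2]; v=p-o; print("ptr",p,np.linalg.norm(v),np.arctan2(v[1],v[0])-yaw)
for t in("yellow_pointer","yellow_grip"):
  for n,c in (("scene",{"yellow_pointer":(190,215),"yellow_grip":(201,199)}[t]),("top",{"yellow_pointer":(300,150),"yellow_grip":(297,179)}[t])):
    q=at_z(n,c,.117 if "po" in t else .076)[:2]-o; print(t,n,q+o,np.linalg.norm(q),np.arctan2(q[1],q[0])-yaw)
ov("0","pics/ov0.png",o,yaw,.9,.03)
E
```

```text
grip [ 0.52776107 -0.13898816] 0.07679711754949448 -0.009267429845308595
ptr [ 0.61115626 -0.14983076] 0.019432798126000857 0.7676726285266735
yellow_pointer scene [ 0.6153673  -0.14220256] 0.028103042516194287 0.8047114144241425
yellow_pointer top [ 0.61810549 -0.14554546] 0.027152815145960487 0.6519623489932529
yellow_grip scene [ 0.52210184 -0.14653894] 0.08000205385143797 2.722021702471939
yellow_grip top [ 0.53553372 -0.14186436] 0.06850938177929658 2.608799867481596
```

View pics/ov0.png

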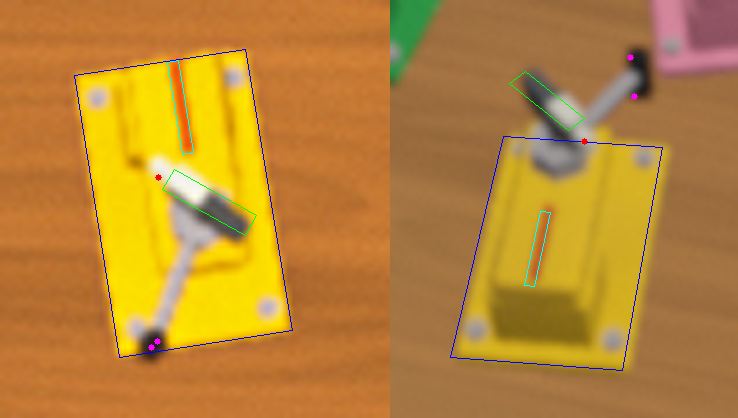

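The overlay fits to within 2–3 mm. The pointer is at about 0.8 rad, the nut at about 0, and the axis at about (0.5995, -0.164) with yaw 0.179. Next I'll work out the approach.

```bash
cat >>h.py <<'E'
O=np.array([.5995,-.164]); YAW=.179
from scipy.spatial.transform import Rotation as Rot
def Rd(yaw): c,s=np.cos(yaw),np.sin(yaw); return np.array([[c,s,0],[s,-c,0],[0,0,-1.]])
def plan(calls):
    """calls: list of lists of (pos, yaw, opening); prints rows, each call chained on the last pose"""
    s=env.observe(); p,R=s["position"],s["orientation"]
    for c in calls:
        rows=[]
        for q,y,g in c:
            T=Rd(y); sh=R.T@(np.array(q)-p)/.2; tu=Rot.from_matrix(R.T@T).as_rotvec()/(2*np.pi)
            rows.append([*np.round(sh,3).tolist(),*np.round(tu,4).tolist(),g])
        print(rows); p,R=np.array(q),T
def grip(nut,r=.075): return O+rz(YAW+2.618+nut)@[r,0]
def lyaw(nut): return YAW+2.618+nut-np.pi
E
python3 - <<'E'
from h import *
s=env.observe(); a=s["position"]; b=np.array([*grip(0),.2]); ya=np.arctan2(s["orientation"][1,0],s["orientation"][0,0]); yb=lyaw(0)
print(b,ya,yb)
plan([[(a+(b-a)*k/3,ya+(yb-ya)*k/3,1)] for k in (1,2,3)])
E
```

```text
[ 0.52890901 -0.138664    0.2       ] 0.41476563241847464 -0.3445926535897934
[[0.714, -0.558, 0.052, -0.0, 0.0, 0.0403, 1]]
[[0.551, -0.719, 0.052, 0.0, 0.0, 0.0403, 1]]
[[0.353, -0.834, 0.052, 0.0, 0.0, 0.0403, 1]]
```

Emit:
drive_tool(series=[[0.714,-0.558,0.052,0,0,0.0403,1],[0.714,-0.558,0.052,0,0,0.0403,1],[0.714,-0.558,0.052,0,0,0.0403,1],[0.714,-0.558,0.052,0,0,0.0403,1],[0.714,-0.558,0.052,0,0,0.0403,1]])

```text
time_s: 0.9
position: [0.3616, -0.4526, 0.221]
orientation: [[0.985, 0.17, 0.002], [0.17, -0.985, 0.003], [0.002, -0.002, -1.0]]
wrist_force: [0.0, 0.8, -0.5]
gripper_width: 0.0854
grip_force: 0.0
```

Emit:
drive_tool(series=[[0.551,-0.719,0.052,0,0,0.0403,1],[0.551,-0.719,0.052,0,0,0.0403,1],[0.551,-0.719,0.052,0,0,0.0403,1],[0.551,-0.719,0.052,0,0,0.0403,1],[0.551,-0.719,0.052,0,0,0.0403,1]])

```text
time_s: 1.4
position: [0.4463, -0.2936, 0.2106]
orientation: [[0.997, -0.083, 0.001], [-0.083, -0.997, 0.002], [0.001, -0.002, -1.0]]
wrist_force: [-0.4, -0.1, 0.3]
gripper_width: 0.0852
grip_force: 0.0
```

Emit:
drive_tool(series=[[0.353,-0.834,0.052,0,0,0.0403,1],[0.353,-0.834,0.052,0,0,0.0403,1],[0.353,-0.834,0.052,0,0,0.0403,1],[0.353,-0.834,0.052,0,0,0.0403,1],[0.353,-0.834,0.052,0,0,0.0403,1]])

```text
time_s: 1.9
position: [0.5314, -0.134, 0.2001]
orientation: [[0.944, -0.331, 0.002], [-0.331, -0.944, 0.002], [0.001, -0.003, -1.0]]
wrist_force: [-0.3, 0.0, 0.6]
gripper_width: 0.0854
grip_force: 0.0
```

```bash
python3 - <<'E'
from h import *
g=grip(0); y=lyaw(0)
plan([[([*g,.2],y,1),([*g,.066],y,1),([*g,.066],y,-1)]])
E
```

```text
[[-0.004, 0.026, 0.001, -0.0004, -0.0001, 0.0012, 1], [-0.005, 0.028, 0.671, -0.0004, -0.0001, 0.0012, 1], [-0.005, 0.028, 0.671, -0.0004, -0.0001, 0.0012, -1]]
```

Emit:
drive_tool(series=[[-0.005,0.028,0.2,-0.0004,-0.0001,0.0012,1],[-0.005,0.028,0.4,-0.0004,-0.0001,0.0012,1],[-0.005,0.028,0.6,-0.0004,-0.0001,0.0012,1],[-0.005,0.028,0.671,-0.0004,-0.0001,0.0012,1],[-0.005,0.028,0.671,-0.0004,-0.0001,0.0012,1]])

```text
time_s: 2.4
position: [0.5246, -0.1451, 0.0643]
orientation: [[0.938, -0.347, -0.006], [-0.347, -0.938, -0.002], [-0.005, 0.004, -1.0]]
wrist_force: [-0.2, 0.1, -0.3]
gripper_width: 0.0853
grip_force: 0.0
```

Emit:
drive_tool(series=[[0,0,0,0,0,0,-1],[0,0,0,0,0,0,-1],[0,0,0,0,0,0,-1],[0,0,0,0,0,0,-1],[0,0,0,0,0,0,-1]])

```text
time_s: 2.9
position: [0.5269, -0.1433, 0.067]
orientation: [[0.939, -0.345, 0.001], [-0.345, -0.939, -0.002], [0.001, 0.002, -1.0]]
wrist_force: [-2.6, 1.3, 8.1]
gripper_width: 0.0147
grip_force: 58.5
```

```bash
python3 - <<'E'
from h import *
s=env.observe();print(s["gripper_width"],s["grip_force"],s["wrist_force"],s["position"])
for n in("top","scene"): cv2.imwrite(f"pics/{n}1.png",env.capture(n)[0])
a=cv2.resize(cv2.imread("pics/scene1.png")[120:300,110:270],None,fx=3,fy=3)
cv2.imwrite("pics/s1.png",a)
E
```

```text
0.014715854651582804 58.518696427345276 [-2.62184406  1.26136692  8.05270646] [ 0.52693225 -0.14329789  0.06695405]
```

View pics/s1.png

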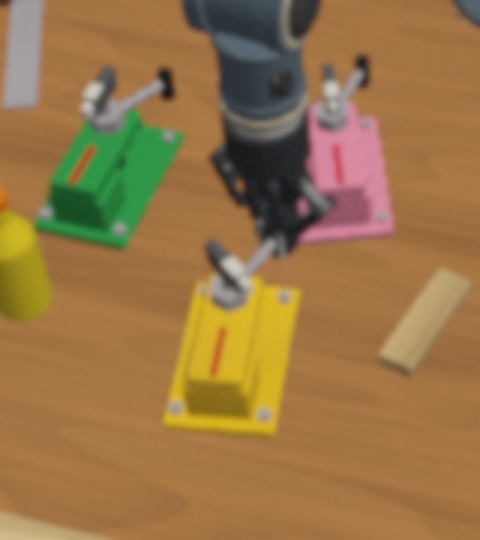

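The handle is gripped (width 14.7 mm). The wrist force is small and the head is clear of the fingers. The swing is the same row set in the tool frame, 0.3 rad per call.

Emit:
drive_tool(series=[[0.0024,0.0225,0,0,0,-0.0096,-1],[0.006,0.045,0,0,0,-0.0191,-1],[0.011,0.067,0,0,0,-0.0286,-1],[0.0174,0.0887,0,0,0,-0.0382,-1],[0.025,0.11,0,0,0,-0.0477,-1]])

```text
time_s: 3.5
position: [0.524, -0.1653, 0.067]
orientation: [[0.999, -0.049, 0.0], [-0.049, -0.999, -0.002], [0.0, 0.002, -1.0]]
wrist_force: [-0.4, 2.0, 5.9]
gripper_width: 0.0141
grip_force: 58.4
```

Emit:
drive_tool(series=[[0.0024,0.0225,0,0,0,-0.0096,-1],[0.006,0.045,0,0,0,-0.0191,-1],[0.011,0.067,0,0,0,-0.0286,-1],[0.0174,0.0887,0,0,0,-0.0382,-1],[0.025,0.11,0,0,0,-0.0477,-1]])

```text
time_s: 4.0
position: [0.5278, -0.1875, 0.067]
orientation: [[0.969, 0.248, -0.0], [0.248, -0.969, -0.002], [-0.001, 0.001, -1.0]]
wrist_force: [-0.4, 1.9, 4.8]
gripper_width: 0.0143
grip_force: 58.4
```

```bash
cat >>h.py <<'E'
def st():
    s=env.observe(); v=s["position"][:2]-O; print(s["time_s"],s["position"].round(4),"r",np.linalg.norm(v).round(4),"nut",((np.arctan2(v[1],v[0])-YAW-2.618)%6.283).round(3),"yaw",np.arctan2(s["orientation"][1,0],s["orientation"][0,0]).round(3),"F",s["wrist_force"].round(1),s["gripper_width"].round(4))
E
python3 -c "from h import *;st()"
```

```text
Traceback (most recent call last):
  File "h.py", line 40, in st
    s=env.observe(); v=s["position"][:2]-O; print(s["time_s"],s["position"].round(4),"r",np.linalg.norm(v).round(4),"nut",((np.arctan2(v[1],v[0])-YAW-2.618)%6.283).round(3),"yaw",np.arctan2(s["orientation"][1,0],s["orientation"][0,0]).round(3),"F",s["wrist_force"].round(1),s["gripper_width"].round(4))
                                                                                                                                                                                                                                                                                  ^^^^^^^^^^^^^^^^^^^^^^^^
AttributeError: 'float' object has no attribute 'round'
```

Emit:
drive_tool(series=[[0.0024,0.0225,0,0,0,-0.0096,-1],[0.006,0.045,0,0,0,-0.0191,-1],[0.011,0.067,0,0,0,-0.0286,-1],[0.0174,0.0887,0,0,0,-0.0382,-1],[0.025,0.11,0,0,0,-0.0477,-1]])

```text
time_s: 4.5
position: [0.5379, -0.2075, 0.067]
orientation: [[0.852, 0.523, -0.001], [0.523, -0.852, -0.002], [-0.001, 0.001, -1.0]]
wrist_force: [-1.8, 2.5, 4.9]
gripper_width: 0.0144
grip_force: 58.5
```

Emit:
drive_tool(series=[[0.001,0.011,0,0,0,-0.0048,-1],[0.002,0.019,0,0,0,-0.008,-1],[0.002,0.019,0,0,0,-0.008,-1]])

```text
time_s: 4.8
position: [0.5393, -0.2094, 0.067]
orientation: [[0.827, 0.563, -0.003], [0.563, -0.827, 0.0], [-0.002, -0.002, -1.0]]
wrist_force: [-4.1, 3.9, 7.7]
gripper_width: 0.0141
grip_force: 58.8
```

```bash
sed -i 's/s\["gripper_width"\].round(4)/s["gripper_width"]/' h.py; python3 -c "from h import *;st()"
```

```text
4.8 [ 0.5393 -0.2094  0.067 ] r 0.0754 nut 0.991 yaw 0.598 F [-4.1  3.9  7.7] 0.014134366010145326
```

The nut is at its loose stop (about 0.99 rad, force rising). Next: release, lift, and move over the screw head.

Emit:
drive_tool(series=[[0,0,0,0,0,0,1],[0,0,0,0,0,0,1],[0,0,0,0,0,0,1],[0,0,0,0,0,0,1],[0,0,0,0,0,0,1]])

```text
time_s: 5.3
position: [0.5396, -0.2117, 0.0659]
orientation: [[0.827, 0.562, -0.002], [0.562, -0.827, -0.002], [-0.003, 0.001, -1.0]]
wrist_force: [0.2, 0.6, -0.3]
gripper_width: 0.0846
grip_force: 0.0
```

Emit:
drive_tool(series=[[0,0,-0.2,0,0,0,1],[0,0,-0.4,0,0,0,1],[0,0,-0.55,0,0,0,1],[0,0,-0.55,0,0,0,1],[0,0,-0.55,0,0,0,1]])

```text
time_s: 5.8
position: [0.5398, -0.2114, 0.1765]
orientation: [[0.827, 0.562, -0.001], [0.562, -0.827, -0.003], [-0.002, 0.002, -1.0]]
wrist_force: [0.1, -0.5, -1.4]
gripper_width: 0.0854
grip_force: 0.0
```

```bash
python3 - <<'E'
from h import *
st()
y=YAW+.8
plan([[([*O,.177],y,1)],[([*O,.097],y,1)]])
for n in("top","scene"): cv2.imwrite(f"pics/{n}2.png",env.capture(n)[0])
from ov import ov; ov("2","pics/ov2.png",O,YAW,.8,1.0)
E
```

```text
5.8 [ 0.5398 -0.2114  0.1765] r 0.0762 nut 1.016 yaw 0.597 F [ 0.1 -0.5 -1.4] 0.08541956675290378
[[0.38, -0.028, -0.003, 0.0003, 0.0004, -0.0608, 1]]
[[0.0, 0.0, 0.4, 0.0, 0.0, 0.0, 1]]
```

View pics/ov2.png

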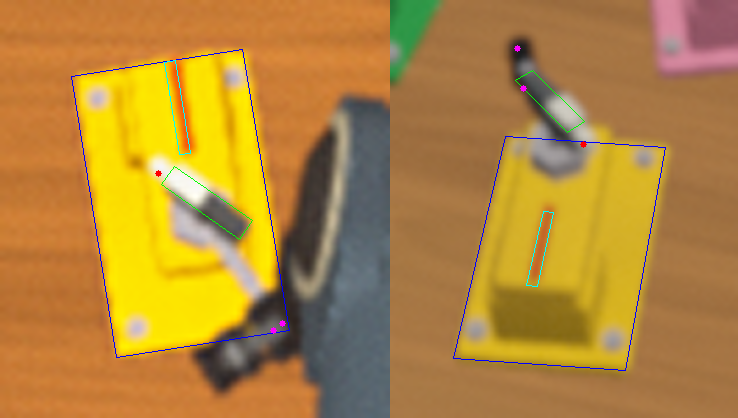

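The lever now points to the loose side and the pointer is unmoved at about 0.8 rad (bar from (160,165) to (245,230), matching the overlay). Next I'll go over the head, descend and pinch.

Emit:
drive_tool(series=[[0.19,-0.014,-0.003,0,0,-0.02,1],[0.38,-0.028,-0.003,0,0,-0.04,1],[0.38,-0.028,-0.003,0,0,-0.06,1],[0.38,-0.028,-0.003,0,0,-0.0608,1],[0.38,-0.028,-0.003,0,0,-0.0608,1]])

```text
time_s: 6.4
position: [0.5983, -0.1646, 0.1749]
orientation: [[0.561, 0.828, -0.004], [0.828, -0.561, -0.002], [-0.004, -0.003, -1.0]]
wrist_force: [-0.4, -0.1, -0.6]
gripper_width: 0.0853
grip_force: 0.0
```

Emit:
drive_tool(series=[[0,0,0.15,0,0,0,1],[0,0,0.3,0,0,0,1],[0,0,0.4,0,0,0,1],[0,0,0.4,0,0,0,1],[0,0,0.4,0,0,0,1]])

```text
time_s: 6.9
position: [0.599, -0.1648, 0.0965]
orientation: [[0.56, 0.829, -0.002], [0.829, -0.56, -0.002], [-0.003, -0.0, -1.0]]
wrist_force: [-0.6, 0.0, 0.8]
gripper_width: 0.0859
grip_force: 0.0
```

Emit:
drive_tool(series=[[0,0,0,0,0,0,-1],[0,0,0,0,0,0,-1],[0,0,0,0,0,0,-1],[0,0,0,0,0,0,-1],[0,0,0,0,0,0,-1]])

```text
time_s: 7.4
position: [0.599, -0.1638, 0.0967]
orientation: [[0.558, 0.83, -0.002], [0.83, -0.558, -0.002], [-0.003, -0.001, -1.0]]
wrist_force: [-11.7, 9.1, 10.2]
gripper_width: 0.0124
grip_force: 10.6
```

```bash
python3 -c "from h import *;st();print(env.observe()['torque'])"
```

```text
7.4 [ 0.599  -0.1638  0.0967] r 0.0005 nut 0.0 yaw 0.979 F [-11.7   9.1  10.2] 0.012430832257413144
[ 1.66542947  2.73809932 -0.23169913]
```

Emit:
drive_tool(series=[[0,-0.005,0,0,0,0,-1],[0,-0.01,0,0,0,0,-1],[0,-0.01,0,0,0,0,-1]])

```text
time_s: 7.7
position: [0.5988, -0.1636, 0.097]
orientation: [[0.558, 0.83, 0.001], [0.83, -0.558, -0.003], [-0.002, 0.003, -1.0]]
wrist_force: [2.9, -1.3, 2.0]
gripper_width: 0.011
grip_force: 58.6
```

```bash
python3 -c "from h import *;st();s=env.observe();print(s['torque'],s['grip_force'])"
```

```text
7.7 [ 0.5988 -0.1636  0.097 ] r 0.0008 nut 6.137 yaw 0.979 F [ 2.9 -1.3  2. ] 0.011039102858618798
[-0.34097233 -0.36086088 -0.08716348] 58.56570498832298
```

Now it is firmly held and centred. I'll turn it clockwise by 0.8 rad (positive about tool z).

Emit:
drive_tool(series=[[0,0,0,0,0,0.0127,-1],[0,0,0,0,0,0.0255,-1],[0,0,0,0,0,0.038,-1],[0,0,0,0,0,0.051,-1],[0,0,0,0,0,0.0637,-1]])

```text
time_s: 8.2
position: [0.5989, -0.1637, 0.097]
orientation: [[0.839, 0.545, 0.001], [0.545, -0.839, -0.003], [-0.001, 0.003, -1.0]]
wrist_force: [3.2, -2.3, 0.6]
gripper_width: 0.0114
grip_force: 58.2
```

Emit:
drive_tool(series=[[0,0,0,0,0,0.0127,-1],[0,0,0,0,0,0.0255,-1],[0,0,0,0,0,0.038,-1],[0,0,0,0,0,0.051,-1],[0,0,0,0,0,0.0637,-1]])

```text
time_s: 8.7
position: [0.599, -0.1639, 0.097]
orientation: [[0.985, 0.175, 0.001], [0.175, -0.985, -0.004], [0.001, 0.004, -1.0]]
wrist_force: [3.5, -3.1, 0.7]
gripper_width: 0.011
grip_force: 58.1
```

Emit:
drive_tool(series=[[0,0,0,0,0,0,-1],[0,0,0,0,0,0,-1],[0,0,0,0,0,0,-1]])

```text
time_s: 9.0
position: [0.599, -0.1639, 0.097]
orientation: [[0.984, 0.178, 0.001], [0.178, -0.984, -0.003], [0.001, 0.003, -1.0]]
wrist_force: [3.3, -2.9, 1.3]
gripper_width: 0.0114
grip_force: 58.8
```

Emit:
drive_tool(series=[[0,0,0,0,0,0,1],[0,0,0,0,0,0,1],[0,0,0,0,0,0,1],[0,0,0,0,0,0,1],[0,0,0,0,0,0,1]])

```text
time_s: 9.5
position: [0.5975, -0.1627, 0.0963]
orientation: [[0.984, 0.178, -0.002], [0.178, -0.984, -0.002], [-0.002, 0.002, -1.0]]
wrist_force: [0.4, 0.0, -0.2]
gripper_width: 0.0823
grip_force: 0.0
```

Emit:
drive_tool(series=[[0,0,-0.2,0,0,0,1],[0,0,-0.4,0,0,0,1],[0,0,-0.45,0,0,0,1],[0,0,-0.45,0,0,0,1],[0,0,-0.45,0,0,0,1]])

```text
time_s: 10.0
position: [0.597, -0.1627, 0.1854]
orientation: [[0.984, 0.178, -0.003], [0.178, -0.984, -0.002], [-0.003, 0.001, -1.0]]
wrist_force: [0.3, 0.5, -0.0]
gripper_width: 0.0854
grip_force: 0.0
```

```bash
python3 - <<'E'
from h import *
st()
g=grip(1.0); y=lyaw(1.0)
plan([[([*g,.187],y,1)],[([*g,.067],y,1)]])
E
```

```text
10.0 [ 0.597  -0.1627  0.1854] r 0.0028 nut 6.137 yaw 0.179 F [ 0.3  0.5 -0. ] 0.08543704092301467
[[-0.322, 0.181, -0.006, 0.0001, 0.0006, -0.0759, 1]]
[[0.0, 0.0, 0.6, 0.0, 0.0, 0.0, 1]]
```

Emit:
drive_tool(series=[[-0.16,0.09,-0.006,0,0,-0.02,1],[-0.322,0.181,-0.006,0,0,-0.04,1],[-0.322,0.181,-0.006,0,0,-0.06,1],[-0.322,0.181,-0.006,0,0,-0.076,1],[-0.322,0.181,-0.006,0,0,-0.076,1]])

```text
time_s: 10.5
position: [0.5395, -0.2098, 0.1858]
orientation: [[0.793, 0.609, -0.005], [0.609, -0.793, -0.001], [-0.004, -0.003, -1.0]]
wrist_force: [0.4, 0.2, 0.8]
gripper_width: 0.0851
grip_force: 0.0
```

```bash
python3 - <<'E'
from h import *
st()
for n in("top","scene"): cv2.imwrite(f"pics/{n}3.png",env.capture(n)[0])
from ov import ov; ov("3","pics/ov3.png",O,YAW,0,1.0)
st()
E
```

```text
10.5 [ 0.5395 -0.2098  0.1858] r 0.0755 nut 0.996 yaw 0.655 F [0.4 0.2 0.8] 0.08510355340595589
10.6 [ 0.5402 -0.2095  0.1864] r 0.0748 nut 0.999 yaw 0.654 F [0.4 0.1 0.2] 0.08575730628382182
```

View pics/ov3.png

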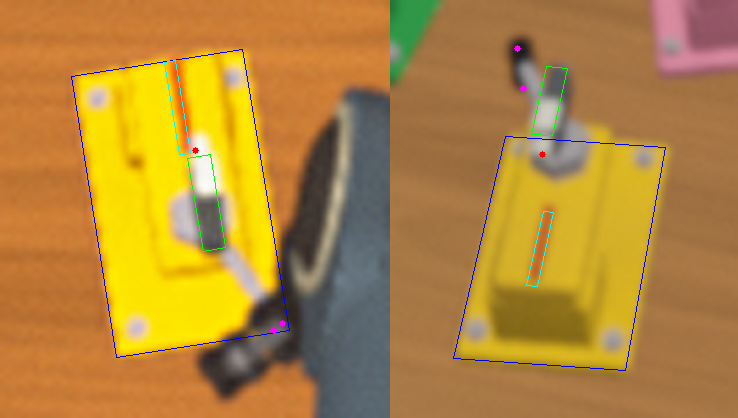

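The pointer is in line with the red line to within about 1–2°. Next I'll descend, grip the handle and swing it clockwise.

Emit:
drive_tool(series=[[0,0,0.2,0,0,0,1],[0,0,0.4,0,0,0,1],[0,0,0.595,0,0,0,1],[0,0,0.595,0,0,0,1],[0,0,0.595,0,0,0,1]])

```text
time_s: 11.1
position: [0.5408, -0.2096, 0.0687]
orientation: [[0.793, 0.61, -0.003], [0.61, -0.793, -0.002], [-0.003, -0.0, -1.0]]
wrist_force: [0.5, 0.2, 0.4]
gripper_width: 0.0855
grip_force: 0.0
```

Emit:
drive_tool(series=[[0,0,0,0,0,0,-1],[0,0,0,0,0,0,-1],[0,0,0,0,0,0,-1],[0,0,0,0,0,0,-1],[0,0,0,0,0,0,-1]])

```text
time_s: 11.6
position: [0.5398, -0.2087, 0.0695]
orientation: [[0.793, 0.61, -0.004], [0.61, -0.793, -0.0], [-0.003, -0.002, -1.0]]
wrist_force: [-3.6, -1.4, 14.7]
gripper_width: 0.0141
grip_force: 58.5
```

```bash
python3 -c "from h import *;st()"
```

```text
11.6 [ 0.5398 -0.2087  0.0695] r 0.0746 nut 0.987 yaw 0.656 F [-3.6 -1.4 14.7] 0.014102613118209185
```

Emit:
drive_tool(series=[[0.0007,-0.0225,0,0,0,0.0096,-1],[0.0027,-0.045,0,0,0,0.0191,-1],[0.006,-0.067,0,0,0,0.0286,-1],[0.0107,-0.089,0,0,0,0.0382,-1],[0.0167,-0.111,0,0,0,0.0477,-1]])

```text
time_s: 12.1
position: [0.5298, -0.1908, 0.0698]
orientation: [[0.938, 0.347, -0.001], [0.347, -0.938, -0.003], [-0.002, 0.003, -1.0]]
wrist_force: [-0.8, -0.7, 5.2]
gripper_width: 0.0139
grip_force: 58.7
```

Emit:
drive_tool(series=[[0.0007,-0.0225,0,0,0,0.0096,-1],[0.0027,-0.045,0,0,0,0.0191,-1],[0.006,-0.067,0,0,0,0.0286,-1],[0.0107,-0.089,0,0,0,0.0382,-1],[0.0167,-0.111,0,0,0,0.0477,-1]])

```text
time_s: 12.6
position: [0.5249, -0.169, 0.0697]
orientation: [[0.999, 0.054, -0.002], [0.054, -0.999, -0.003], [-0.002, 0.003, -1.0]]
wrist_force: [-2.6, -2.2, 6.4]
gripper_width: 0.0142
grip_force: 58.8
```

Emit:
drive_tool(series=[[0.0007,-0.0225,0,0,0,0.0096,-1],[0.0027,-0.045,0,0,0,0.0191,-1],[0.006,-0.067,0,0,0,0.0286,-1],[0.0107,-0.089,0,0,0,0.0382,-1],[0.0167,-0.111,0,0,0,0.0477,-1]])

```text
time_s: 13.1
position: [0.5269, -0.1466, 0.0697]
orientation: [[0.97, -0.244, -0.002], [-0.244, -0.97, -0.003], [-0.001, 0.003, -1.0]]
wrist_force: [-3.2, -0.8, 7.3]
gripper_width: 0.0141
grip_force: 58.9
```

```bash
python3 -c "from h import *;st()"
```

```text
13.1 [ 0.5269 -0.1466  0.0697] r 0.0747 nut 0.11 yaw -0.246 F [-3.2 -0.8  7.3] 0.014118550855244976
```

Next, about 0.13 rad more, up to the tight stop.

Emit:
drive_tool(series=[[0.0003,-0.015,0,0,0,0.006,-1],[0.001,-0.03,0,0,0,0.0127,-1],[0.002,-0.043,0,0,0,0.018,-1],[0.003,-0.05,0,0,0,0.021,-1],[0.003,-0.05,0,0,0,0.021,-1]])

```text
time_s: 13.6
position: [0.5293, -0.1387, 0.0697]
orientation: [[0.93, -0.367, -0.003], [-0.367, -0.93, -0.005], [-0.001, 0.006, -1.0]]
wrist_force: [-4.0, -4.3, 7.7]
gripper_width: 0.0137
grip_force: 59.1
```

```bash
python3 -c "from h import *;st()"
```

```text
13.6 [ 0.5293 -0.1387  0.0697] r 0.0747 nut 6.281 yaw -0.376 F [-4.  -4.3  7.7] 0.013711067873248835
```

Emit:
drive_tool(series=[[0,0,0,0,0,0,1],[0,0,0,0,0,0,1],[0,0,0,0,0,0,1],[0,0,0,0,0,0,1],[0,0,0,0,0,0,1]])

```text
time_s: 14.1
position: [0.5304, -0.1363, 0.0686]
orientation: [[0.931, -0.366, -0.001], [-0.366, -0.931, -0.002], [-0.001, 0.002, -1.0]]
wrist_force: [-0.1, 0.4, 0.3]
gripper_width: 0.0843
grip_force: 0.0
```

Emit:
drive_tool(series=[[0,0,-0.2,0,0,0,1],[0,0,-0.4,0,0,0,1],[0,0,-0.6,0,0,0,1],[-0.2,0,-0.75,0,0,0,1],[-0.3,0,-0.75,0,0,0,1]])

```text
time_s: 14.6
position: [0.4755, -0.1137, 0.2228]
orientation: [[0.931, -0.366, 0.006], [-0.366, -0.931, -0.003], [0.007, 0.001, -1.0]]
wrist_force: [0.4, -0.3, -0.4]
gripper_width: 0.0854
grip_force: 0.0
```

```bash
python3 - <<'E'
from h import *
for n in("top","scene"): cv2.imwrite(f"pics/{n}4.png",env.capture(n)[0])
from ov import ov; ov("4","pics/ov4.png",O,YAW,0,0)
st()
E
```

```text
14.7 [ 0.4729 -0.1133  0.2198] r 0.1364 nut 6.247 yaw -0.374 F [ 0.  -0.5 -0.4] 0.0847989283628021
```

View pics/ov4.png

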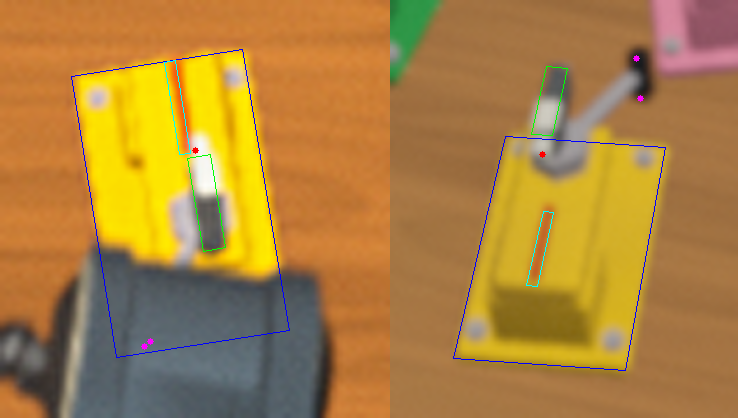

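The lever is back at tight (handle at (640,75) on the overlay marks), the pointer is still in line with the red line, and the gripper is clear of everything. Handing in.

```bash
python3 -c "
from bench import env
print(env.close_job())"
```

```text
the job is handed in; nothing more can be done
None
```

I loosened the yellow stop's jam nut to its end stop, turned the pointer into line with the red line (within about 1–2° by the camera overlay) and swung the lever back to its tight stop. The job was handed in at about 15 s; no verdict was returned.

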